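# Slide the second serving slate out level with the first

## Task

Two flat serving slates lie on the chopping board; one already hangs out over the board's near edge so that it can be picked up from below. With the fingertips, slide the other one toward that edge until it hangs out just as far, its front edge level with the first one's and square to the board. Only push it along, do not lift it, keep it from sticking out over the board's side, and leave the first slate and everything else where they are.

Things in the scene. Friction and masses are not known exactly. Their poses are not given: they have to be found in the camera images.
- board: Pale wooden chopping board with darker end strips at left and right, on short rubber feet; heavy, it does not move. 280 (x) by 380 (y) by 40 mm high. Origin: centre of its underside, on the worktop; x points from its near edge (facing the robot, at x = -140 mm) to its far edge, y to its left end (+190 mm), z up. The top is at z = 40 mm, flat, without a rim.
- slate_in: The slate to slide: plain dark grey flat slab, 130 (x) by 90 (y) by 10 mm thick, 0.2 to 0.4 kg, loose; lies wholly on the board, right of the other slate, turned up to about 15 degrees. Origin: centre of its underside; its x axis runs along its length, -x is its front (near) end, z up.
- slate_in_front (a point): Middle of the top of the front (near) short edge of the slate to slide: 65 mm toward -x and 10 mm above its origin. Axes as the slate's.
- slate_out: The first slate, identical in size and look: lies square on the board near its left end, hanging 30 to 50 mm out over the near edge. Loose; to be left alone. Origin and axes as for the other slate.
- slate_out_front (a point): Middle of the top of the front (near) short edge of the first slate: 65 mm toward -x and 10 mm above its origin. Axes as the slate's.
- tin: Bystander: short round food tin, 75 mm across, 58 mm high, standing on the board behind the first slate, toward the board's left far corner. Origin: centre of its underside.
- jam_jar: Bystander: jam jar, 69 mm across, 99 mm high, standing on the worktop to the right of the board. Origin: centre of its underside.
- salt: Bystander: salt shaker, 44 mm across, 90 mm high, standing on the worktop to the left of the board. Origin: centre of its underside.
There are look-alikes about, which are no part of the job. Leave any purple look-alike of the slate_in alone.

How it is judged:
By the outcome, as a careful person would: the job done as asked, in the order asked, and still so for the second after the job is handed in, with the robot touching nothing.
It also fails if it takes over 38 s, if anything falls off the work surface, if the arm or the gripper's body presses on something with over 40 N, if the wrist force passes 120 N, or if a joint passes its speed limit or range.

## Robot

A 6-joint arm with a two-finger parallel gripper is mounted at the origin on a cart in front of the work surface, level with it; the furniture and walls round the work are solid. World frame = base frame: x ahead of the robot, y to its left, z up, the work surface at z = 0. Lengths are in m, angles in rad, forces in N, time in s.
With the tool pointing down it reaches from about 0.35 to 0.975 m from the base axis. Payload 7.1 kg.
Tool frame: the origin (TCP) lies midway between the tips of the shut fingers; the grasp point (between the pads) lies bot.hold_point_z behind it (bot.hold_point_z is the distance from the TCP to the grasp point, in m); z points along the fingers, x is the direction in which the jaws open and shut, and the axes are right-handed (so a half turn about z gives the same grasp; the last joint's range is limited). The gripper opens to 88 mm and grips with 3 to 60 N. Pads are 20 mm wide; open, the fingers measure 115 mm over their backs; the gripper's body (75 mm by 178 mm) begins 61 mm behind the grasp point.
Start: joints at [1.275, 0.423, 1.63, -0, 1.089, -0.019], TCP at [0.171, 0.601, 0.223] pointing down, gripper open.
Joint ranges: [-3, 3], [-0.9, 2.11], [0.09, 2.58], [-1.31, 4.45], [0.11, 2.69], [-2.54, 2.54]. Speed limits (rad/s): [2.39, 2.39, 3.01, 3.14, 3.14, 3.14].

## Interface

Orientations are given as a unit quaternion [w, x, y, z].
In Python, from plant import status, snapshot, camera_params, order, bot gives the robot as it stands.
- The arm moves only by the tool move_arm, never from a script. Its argument "deltas" is a list that holds one entry, the list of rows, each a list of 7 numbers: the turn, a rotation vector about the tool's x, y, z in degrees, then the shift along the tool's x, y, z in m, then the opening in per cent of the stroke, from 0 (shut) to 100 (fully open). In form: [[[wx, wy, wz, tx, ty, tz, grip], ...]]. A call has 1 to 20 rows; each row is the pose to reach, as a shift and turn from the pose measured when the call began, along the tool's axes at that moment; what a row does not reach only later rows make up. A row lasts 1/10 s, in which the tool goes at most 50 mm and 8.59 degrees, less where a joint would pass 70% of its speed; a pose out of reach is approached as far as the arm can. A call with a gripper value outside its range is refused whole. The fingers move at their own pace and stop on an object; the grip force is fixed at half the most. Time passes only in rows, so rows that repeat a pose let the fingers close. It gives the time, the measured TCP pose, the force and the opening at its end, in the units of the state.
- status.read_state(): the state, without advancing time (a new reading comes with each control period).
- snapshot(name): name is "side" or "top"; returns the picture (420x560x3 uint8, red, green, blue); there is no depth.
- camera_params(name): a dict with "fx", "fy", "cx", "cy" (pixels), "distortion" ([k1, k2, p1, p2, k3] as OpenCV has them; the pictures are not rectified), "origin" and "attitude" of the camera in the world. Camera axes: x right, y down, z forward; pixel columns grow to the right and rows downward; lengths in m; the calibration is good to about 2 mm. A picture is of the moment at which its call begins. camera_params takes no time and is no camera call.
- order.hand_in(): hands the job in, once; it reports no verdict.
The state is a dict: "t": time; "qpos": joint angles; "dq": joint speeds; "joint_efforts": joint torques, N m; "tool_pos": TCP position; "eef_rot": TCP orientation; "ft_force": force on the tool from outside, world axes, zero at the start; "torque": the same for the moment, N m; "grip_width": finger opening in m.
Only numpy, scipy, OpenCV 4.12 (cv2) and the standard library are available. Lean on these libraries where they do the work, as an engineer would, in place of code of your own. Each camera call takes 0.05 s, during which the arm holds its last target.

## Working session

There is one attempt and no reset: what is moved stays moved. The work goes in short steps, Python scripts to look and compute and a tool call to move; the robot and the scene stay as the last step left them, time stands still between calls to the robot, and variables do not carry over. Pictures are saved under pics/ and viewed, and the job is handed in when it is done.

Besides the shell and the picture viewer there is one more tool, called as name(argument=value, ...) on one line, values as JSON. move_arm: Moves the arm, as the interface text tells. Its arguments: {"type":"object","properties":{"deltas":{"type":"array","items":{"type":"array","items":{"type":"array","items":{"type":"number"}}}}},"required":["deltas"]}

```bash
mkdir -p pics; ls
python3 - <<'E'
from plant import status, snapshot, camera_params, order, bot
import cv2
print(status.read_state()); print(bot.hold_point_z)
for n in("side","top"):
    print(n,camera_params(n)); cv2.imwrite(f"pics/{n}0.png",snapshot(n)[:,:,::-1])
E
```

```text
pics
{'t': 0.0, 'qpos': array([ 1.27498131e+00,  4.23835352e-01,  1.63068021e+00,  2.12973800e-05,
        1.08864077e+00, -1.89865161e-02]), 'dq': array([ 1.05171053e-03,  7.86613919e-05,  4.57046182e-04,  2.46344856e-04,
       -2.77669825e-04, -1.30541828e-03]), 'joint_efforts': array([ 1.05938001e-03, -5.44605732e+01, -2.73679286e+01,  6.45125401e-02,
        2.25937483e-02, -6.14262603e-05]), 'tool_pos': array([0.17061301, 0.60067411, 0.22190899]), 'eef_rot': array([ 4.51717229e-04,  7.97908207e-01,  6.02778469e-01, -6.38207298e-04]), 'ft_force': array([-0.2937635 ,  0.06206171, -0.30971187]), 'torque': array([ 0.00395893, -0.02165093,  0.04433739]), 'grip_width': 0.08794011516767002}
0.0187
side {'fx': 536.5570070343296, 'fy': 536.5570070343296, 'cx': 278.46479108054774, 'cy': 214.25357110592483, 'distortion': array([-0.19816457,  0.        ,  0.        ,  0.        ,  0.        ]), 'origin': array([-0.23384387, -0.81143405,  0.9437988 ]), 'attitude': array([-0.41203331,  0.81744582, -0.36190861,  0.17616197])}
top {'fx': 456.7571958143434, 'fy': 456.7571958143434, 'cx': 280.3643056839882, 'cy': 200.95653934675218, 'distortion': array([-0.12315842,  0.        ,  0.        ,  0.        ,  0.        ]), 'origin': array([ 0.38973399, -0.0418285 ,  1.30841284]), 'attitude': array([-0.06466659,  0.70454432, -0.70403708,  0.06137853])}
```

View pics/side0.png

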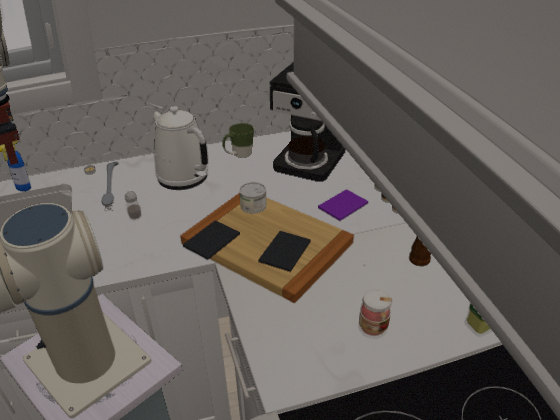

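View pics/top0.png

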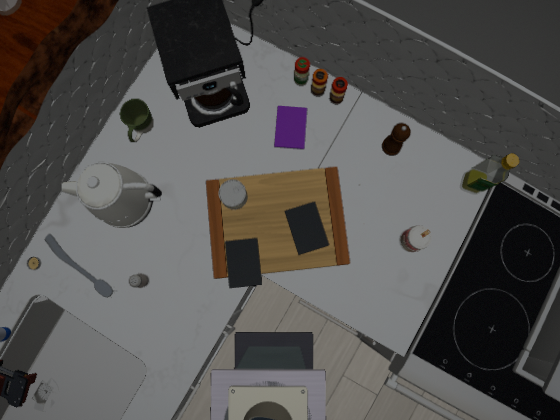

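Candidates in the top view: dark slab (306,228), lying wholly on the board, turned → slate_in. Dark slab (243,262), over the near edge → slate_out. Purple slab (291,127) on the worktop is the look-alike. Next I'll measure and check a close crop.

```bash
cat > h.py <<'E'
import numpy as np, cv2
from scipy.spatial.transform import Rotation as R
from plant import status, snapshot, camera_params, order, bot
def cam(n):
    p=camera_params(n); K=np.array([[p['fx'],0,p['cx']],[0,p['fy'],p['cy']],[0,0,1]])
    q=p['attitude']; return K,p['distortion'],p['origin'],R.from_quat([q[1],q[2],q[3],q[0]]).as_matrix()
def cast(n,px,z):
    K,d,o,M=cam(n); u=cv2.undistortPoints(np.float64(px).reshape(-1,1,2),K,d).reshape(-1,2)
    r=np.c_[u,np.ones(len(u))]@M.T
    return (o+r*((z-o[2])/r[:,2])[:,None])
def proj(n,P):
    K,d,o,M=cam(n); rv=cv2.Rodrigues(M.T)[0]
    return cv2.projectPoints(np.float64(P).reshape(-1,1,3),rv,-M.T@o,K,d)[0].reshape(-1,2)
def slabs(n,img,roi,z=0.05,thr=70):
    """dark slabs in roi (x0,y0,x1,y1): world min-area rect on z"""
    x0,y0,x1,y1=roi; s=4
    c=cv2.resize(img[y0:y1,x0:x1],None,fx=s,fy=s,interpolation=cv2.INTER_CUBIC)
    m=(c.max(2)<thr).astype(np.uint8); m=cv2.morphologyEx(m,cv2.MORPH_OPEN,np.ones((9,9)))
    out=[]
    for k in cv2.findContours(m,cv2.RETR_EXTERNAL,cv2.CHAIN_APPROX_NONE)[0]:
        if cv2.contourArea(k)<500*s*s: continue
        px=(k.reshape(-1,2)+.5)/s-.5+[x0,y0]
        w=cast(n,px,z)[:,:2]
        out.append((px,w,cv2.minAreaRect((w*1000).astype(np.float32))))
    return out,c
def edges(w):
    """fit 4 edges robustly, return list of (point,dir) & corners"""
    (c,sz,a)=cv2.minAreaRect((w*1000).astype(np.float32))
    b=cv2.boxPoints((c,sz,a)); L=[]
    for i in range(4):
        p,q=b[i],b[(i+1)%4]; d=(q-p)/np.linalg.norm(q-p); l=np.linalg.norm(q-p)
        v=w*1000-p; t=v@d; e=abs(v@np.array([-d[1],d[0]]))
        s=(e<8)&(t>.12*l)&(t<.88*l)
        f=cv2.fitLine((w[s]*1000).astype(np.float32),cv2.DIST_HUBER,0,.01,.01).ravel(); L.append(f)
    C=[]
    for i in range(4):
        A,B=L[i],L[(i+1)%4]
        t=np.linalg.solve(np.c_[A[:2],-B[:2]],B[2:]-A[2:]); C.append(A[2:]+t[0]*A[:2])
    return L,np.array(C)
E
python3 - <<'E'
from h import *
np.set_printoptions(precision=1,suppress=True)
im=cv2.imread('pics/top0.png')
o,c=slabs('top',im,(195,155,365,300))
cv2.imwrite('pics/crop0.png',c)
for px,w,r in o:
    L,C=edges(w); print(px.mean(0),r); print(C, C.mean(0)); print([np.degrees(np.arctan2(l[1],l[0])) for l in L], [np.linalg.norm(C[i]-C[i-1]) for i in range(4)])
# board mask
hsv=cv2.cvtColor(im,cv2.COLOR_BGR2HSV)
for u in [(280,250),(338,220),(215,250),(300,160),(360,220)]: print(u,hsv[u[1],u[0]])
E
```

```text
[243.  267.4] ((427.78521728515625, 66.47845458984375), (165.21298217773438, 95.5521240234375), 6.753414154052734)
[[366.2  12.7]
 [514.1  28.8]
 [504.2 121.3]
 [334.5  97.2]] [429.8  65. ]
[np.float32(-69.423996), np.float32(6.212629), np.float32(-83.910965), np.float32(8.054804)] [np.float32(90.2705), np.float32(148.75066), np.float32(92.96001), np.float32(171.43332)]
[306.2 227.8] ((541.9242553710938, -107.71095275878906), (130.2410430908203, 90.87689208984375), 17.523405075073242)
[[ 493.9 -169.8]
 [ 616.9 -130.9]
 [ 589.8  -45.8]
 [ 467.   -84.6]] [ 541.9 -107.8]
[np.float32(-72.48213), np.float32(17.523718), np.float32(-72.32869), np.float32(17.548117)] [np.float32(89.28593), np.float32(128.9897), np.float32(89.34103), np.float32(128.75046)]
(280, 250) [ 19 125 118]
(338, 220) [ 13 178  83]
(215, 250) [ 13 181  83]
(300, 160) [110   6 131]
(360, 220) [105   8 132]
```

View pics/crop0.png

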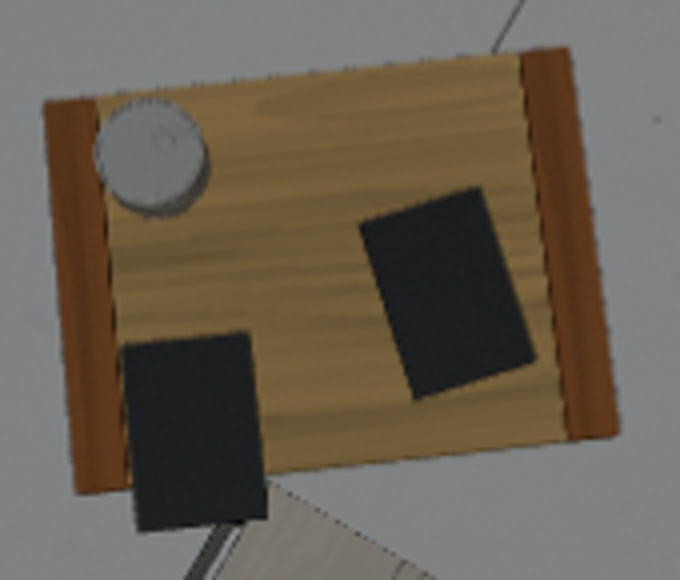

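```bash
cat >> h.py <<'E'
def board(img,n='top',roi=(195,155,365,300),z=0.04):
    x0,y0,x1,y1=roi;s=4
    c=cv2.resize(img[y0:y1,x0:x1],None,fx=s,fy=s,interpolation=cv2.INTER_CUBIC)
    h=cv2.cvtColor(c,cv2.COLOR_BGR2HSV); m=((h[...,1]>70)&(h[...,2]>50)&(h[...,0]<30)).astype(np.uint8)
    m=cv2.morphologyEx(m,cv2.MORPH_CLOSE,np.ones((9,9)))
    k=max(cv2.findContours(m,cv2.RETR_EXTERNAL,cv2.CHAIN_APPROX_NONE)[0],key=cv2.contourArea)
    px=(k.reshape(-1,2)+.5)/s-.5+[x0,y0]
    return cast(n,px,z)[:,:2]
E
python3 - <<'E'
from h import *
np.set_printoptions(precision=1,suppress=True)
im=cv2.imread('pics/top0.png')
for t in (45,50,58):
  o,c=slabs('top',im,(195,155,365,300),thr=t)
  for px,w,r in o:
    L,C=edges(w); print(t,C.tolist(), C.mean(0)); print([round(float(np.degrees(np.arctan2(l[1],l[0]))),2) for l in L], [float(round(np.linalg.norm(C[i]-C[i-1]),1)) for i in range(4)])
w=board(im); L,C=edges(w); print('board',C,C.mean(0),[round(float(np.degrees(np.arctan2(l[1],l[0]))),2) for l in L],[float(round(np.linalg.norm(C[i]-C[i-1]),1)) for i in range(4)])
E
```

```text
45 [[385.66436767578125, 15.91823959350586], [512.114990234375, 30.354591369628906], [503.39044189453125, 117.32051086425781], [378.9418029785156, 102.3558349609375]] [445.   66.5]
[-85.55, 6.51, -84.27, 6.86] [86.69999694824219, 127.30000305175781, 87.4000015258789, 125.30000305175781]
45 [[494.5038757324219, -167.9595184326172], [614.8980102539062, -129.92449951171875], [588.8104248046875, -47.22528839111328], [468.54180908203125, -85.23876953125]] [ 541.7 -107.6]
[-72.58, 17.53, -72.49, 17.54] [86.69999694824219, 126.30000305175781, 86.69999694824219, 126.0999984741211]
50 [[385.8917236328125, 15.670501708984375], [512.90380859375, 29.92603302001953], [503.35443115234375, 117.31586456298828], [378.28448486328125, 102.8955078125]] [445.1  66.5]
[-85.02, 6.4, -83.76, 6.58] [87.5999984741211, 127.80000305175781, 87.9000015258789, 125.9000015258789]
50 [[494.3907470703125, -168.32196044921875], [615.4317016601562, -130.23876953125], [588.9854736328125, -46.985679626464844], [468.1865234375, -85.06742858886719]] [ 541.7 -107.7]
[-72.53, 17.47, -72.38, 17.5] [87.30000305175781, 126.9000015258789, 87.4000015258789, 126.69999694824219]
58 [[385.3119812011719, 15.079727172851562], [513.5449829101562, 29.590225219726562], [503.8613586425781, 118.21932220458984], [377.9327392578125, 103.3164291381836]] [445.2  66.6]
[-85.22, 6.46, -83.76, 6.75] [88.5, 129.10000610351562, 89.19999694824219, 126.80000305175781]
58 [[494.23095703125, -168.92697143554688], [616.0487060546875, -130.536376953125], [589.3527221679688, -46.46312713623047], [467.66204833984375, -84.88020324707031]] [ 541.8 -107.7]
[-72.46, 17.49, -72.38, 17.52] [88.0999984741211, 127.69999694824219, 88.19999694824219, 127.5999984741211]
board [[ 443.3 -227.3]
 [ 719.5 -197.2]
 [ 678.5  178.3]
 [ 402.6  148.3]] [561.  -24.5] [-83.82, 6.2, -83.77, 6.2] [377.79998779296875, 277.8999938964844, 377.79998779296875, 277.6000061035156]
```

Slate_in centre is (0.542,-0.108), yaw 17.5°. Board yaw is 6.2°, and slate_out is square with about 30 mm overhang. I'll put the half-closed fingers behind the back edge, square to the board, and draw the slate toward the robot.

```bash
cat >> h.py <<'E'
BC=np.array([561.,-24.5]);BY=6.2
def b2w(x,y): 
    c,s=np.cos(np.radians(BY)),np.sin(np.radians(BY)); return BC+np.array([c*x-s*y,s*x+c*y])
def w2b(p): 
    c,s=np.cos(np.radians(BY)),np.sin(np.radians(BY)); d=np.asarray(p)-BC; return d@np.array([[c,-s],[s,c]])
def Rt(yawjaw):
    a=np.radians(yawjaw); x=np.array([np.cos(a),np.sin(a),0]); z=np.array([0,0,-1.]); return np.c_[x,np.cross(z,x),z]
def delta(pos,M):
    s=status.read_state(); q=s['eef_rot']; T=R.from_quat([q[1],q[2],q[3],q[0]]).as_matrix()
    print('rot',np.round(np.degrees(R.from_matrix(T.T@M).as_rotvec()),2),'shift',np.round(T.T@(np.array(pos)-s['tool_pos']),4),'F',s['ft_force'].round(1),'t',s['t'],'pos',s['tool_pos'].round(4),'board',w2b(s['tool_pos'][:2]*1000).round(1),s['grip_width'])
def goto(x,y,z,dy=0): delta([*b2w(x,y)/1000,z],Rt(90+BY+dy))
E
python3 - <<'E'
from h import *
goto(66,-77,.2)
print(proj('top',[[.171,.601,.22]]), cast('top',[[115,200],[137,281],[232,195]],.1))
E
```

```text
rot [-2.000e-02  8.000e-02 -2.206e+01] shift [-0.5413  0.6365  0.0227] F [-0.7  0.  -0.3] t 0.1 pos [0.1706 0.6008 0.222 ] board [-320.6  663.8] 0.087863155659005
[[ 17.40851641 369.21848416]] [[0.61027025 0.41700315 0.1       ]
 [0.3919254  0.34390321 0.1       ]
 [0.62404696 0.09453338 0.1       ]]
```

move_arm(deltas=[[[0,0,-22.06,-0.5413,0.6365,0.0,40],[0,0,-22.06,-0.5413,0.6365,0.0,40],[0,0,-22.06,-0.5413,0.6365,0.0,40],[0,0,-22.06,-0.5413,0.6365,0.0,40],[0,0,-22.06,-0.5413,0.6365,0.0,40],[0,0,-22.06,-0.5413,0.6365,0.0,40],[0,0,-22.06,-0.5413,0.6365,0.0,40],[0,0,-22.06,-0.5413,0.6365,0.0,40],[0,0,-22.06,-0.5413,0.6365,0.0,40],[0,0,-22.06,-0.5413,0.6365,0.0,40],[0,0,-22.06,-0.5413,0.6365,0.0,40],[0,0,-22.06,-0.5413,0.6365,0.0,40],[0,0,-22.06,-0.5413,0.6365,0.0,40],[0,0,-22.06,-0.5413,0.6365,0.0,40],[0,0,-22.06,-0.5413,0.6365,0.0,40],[0,0,-22.06,-0.5413,0.6365,0.0,40],[0,0,-22.06,-0.5413,0.6365,0.0,40],[0,0,-22.06,-0.5413,0.6365,0.0,40],[0,0,-22.06,-0.5413,0.6365,0.0,40],[0,0,-22.06,-0.5413,0.6365,0.0,40]]])

```text
t: 2.1
tool_pos: [0.634, -0.0928, 0.2223]
eef_rot: [-0.0, 0.668, 0.745, -0.001]
ft_force: [0.7, 0.0, 0.4]
grip_width: 0.0349
```

Run:
```python
from h import *
goto(66,-77,.044)
cv2.imwrite('pics/top1.png',cv2.resize(snapshot('top')[120:320,160:400,::-1],None,fx=3,fy=3))
```

```text
rot [-0.11  0.03  0.04] shift [-0.0011  0.0012  0.1783] F [0.7 0.  0.4] t 2.1 pos [ 0.634  -0.0928  0.2223] board [ 65.2 -75.8] 0.03489355171364404
```

View pics/top1.png

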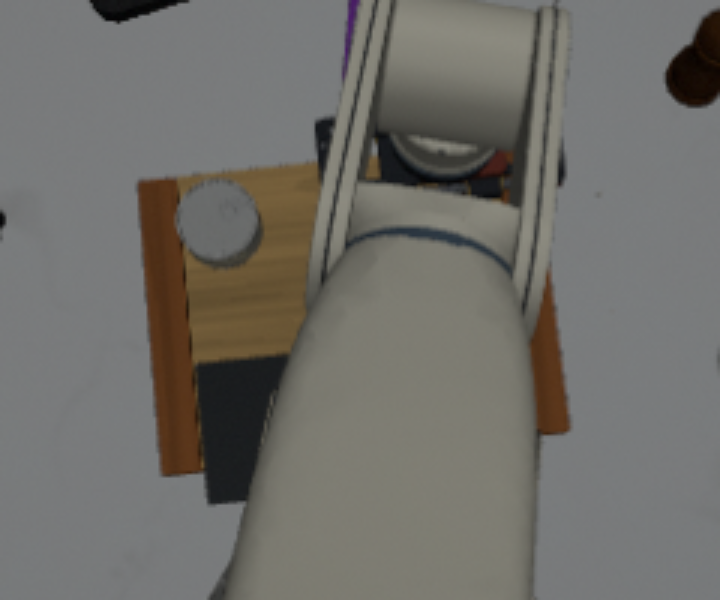

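The arm hides the slate in the top view, so I'll use the side view while pushing. Lowering in two steps.

move_arm(deltas=[[[0,0,0,-0.001,0.001,0.045,40],[0,0,0,-0.001,0.001,0.09,40],[0,0,0,-0.001,0.001,0.13,40],[0,0,0,-0.001,0.001,0.155,40],[0,0,0,-0.001,0.001,0.17,40],[0,0,0,-0.001,0.001,0.175,40],[0,0,0,-0.001,0.001,0.178,40],[0,0,0,-0.001,0.001,0.178,40],[0,0,0,-0.001,0.001,0.178,40]]])

```text
t: 3.05
tool_pos: [0.6358, -0.0937, 0.0459]
eef_rot: [0.001, 0.667, 0.745, -0.0]
ft_force: [0.1, -0.4, 0.0]
grip_width: 0.0351
```

Run:
```python
from h import *
goto(-22,-77,.044)
cv2.imwrite('pics/side1.png',cv2.resize(snapshot('side')[160:320,160:400,::-1],None,fx=3,fy=3))
```

```text
rot [0.03 0.08 0.08] shift [ 0.     -0.0889  0.0018] F [ 0.1 -0.4  0. ] t 3.05 pos [ 0.6358 -0.0937  0.0459] board [ 66.9 -76.9] 0.035068055497912816
```

View pics/side1.png

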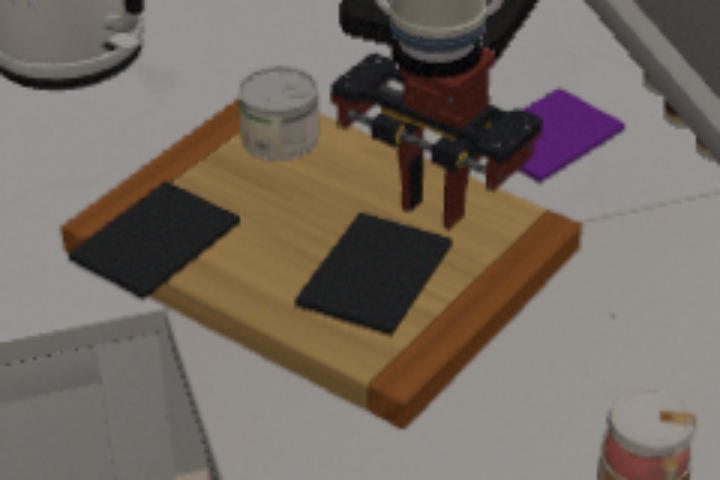

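The side view (3× crop) shows the fingers at (410,205) and (455,222), just behind slate_in's back edge, with its front end still on the board. Now pushing, stopping about 10 mm short.

move_arm(deltas=[[[0,0,0,0,-0.004,0.0015,40],[0,0,0,0,-0.008,0.0015,40],[0,0,0,0,-0.012,0.0015,40],[0,0,0,0,-0.016,0.0015,40],[0,0,0,0,-0.02,0.0015,40],[0,0,0,0,-0.024,0.0015,40],[0,0,0,0,-0.028,0.0015,40],[0,0,0,0,-0.032,0.0015,40],[0,0,0,0,-0.036,0.0015,40],[0,0,0,0,-0.04,0.0015,40],[0,0,0,0,-0.044,0.0015,40],[0,0,0,0,-0.048,0.0015,40],[0,0,0,0,-0.052,0.0015,40],[0,0,0,0,-0.056,0.0015,40],[0,0,0,0,-0.06,0.0015,40],[0,0,0,0,-0.064,0.0015,40],[0,0,0,0,-0.068,0.0015,40],[0,0,0,0,-0.072,0.0015,40],[0,0,0,0,-0.076,0.0015,40],[0,0,0,0,-0.076,0.0015,40]]])

```text
t: 5.1
tool_pos: [0.5592, -0.102, 0.0441]
eef_rot: [0.0, 0.667, 0.745, -0.001]
ft_force: [-0.9, 0.0, -0.2]
grip_width: 0.0351
```

Run:
```python
from h import *
np.set_printoptions(precision=1,suppress=True)
goto(-28,-77,.044)
im=snapshot('side')[:,:,::-1].copy(); cv2.imwrite('pics/side2_full.png',im)
o,c=slabs('side',im,(175,190,345,300),thr=55)
for px,w,r in o:
    L,C=edges(w); print(w2b(C)); print([round(float(np.degrees(np.arctan2(l[1],l[0])))-BY,2) for l in L])
cv2.imwrite('pics/side2.png',cv2.resize(im[160:320,160:400],None,fx=3,fy=3))
```

```text
rot [-0.   0.1  0.1] shift [-0. -0.  0.] F [-0.9  0.  -0.2] t 5.1 pos [ 0.6 -0.1  0. ] board [-10.1 -76.9] 0.03507235510578193
[[-157.5 -116.1]
 [  28.7 -115.1]
 [  41.7  -24.4]
 [-157.4  -24.8]]
[-90.05, 0.29, 81.83, 0.1]
[[-171.9   54. ]
 [ -41.7   54.4]
 [ -40.9  146.2]
 [-172.4  146.8]]
[-89.71, 0.19, -90.49, -0.28]Traceback (most recent call last):
  File "<stdin>", line 7, in <module>
  File "h.py", line 34, in edges
    f=cv2.fitLine((w[s]*1000).astype(np.float32),cv2.DIST_HUBER,0,.01,.01).ravel(); L.append(f)
      ~~~~~~~~~~~^^^^^^^^^^^^^^^^^^^^^^^^^^^^^^^^^^^^^^^^^^^^^^^^^^^^^^^^^
cv2.error: OpenCV(4.12.0) /io/opencv/modules/imgproc/src/linefit.cpp:50: error: (-215:Assertion failed) count > 0 in function 'fitLine2D_wods'
```

Run:
```python
import cv2
im=cv2.imread('pics/side2_full.png')
cv2.imwrite('pics/side2.png',cv2.resize(im[180:300,170:350],None,fx=4,fy=4,interpolation=cv2.INTER_CUBIC))
```

```text
(no output)
```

View pics/side2.png

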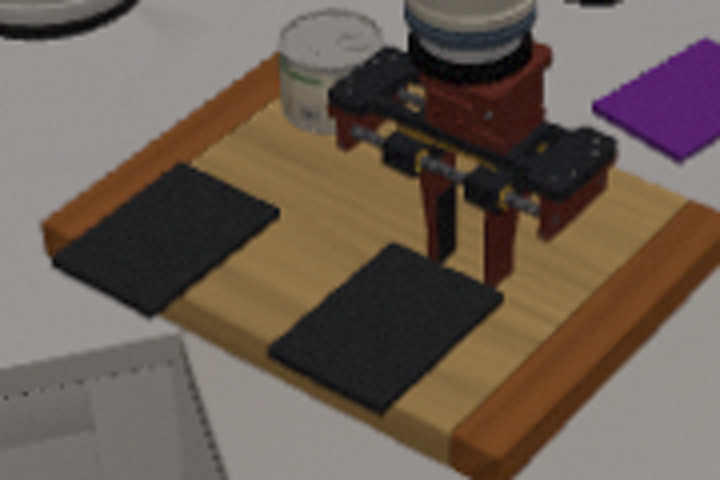

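The slate is now square to the board. By the same side-view measure its front is about 14.5 mm behind slate_out's. Push 11 mm more, then measure clear of the arm.

move_arm(deltas=[[[0,0,0.1,0,-0.003,0,40],[0,0,0.1,0,-0.006,0,40],[0,0,0.1,0,-0.008,0,40],[0,0,0.1,0,-0.01,0,40],[0,0,0.1,0,-0.011,0,40],[0,0,0.1,0,-0.011,0,40]]])

```text
t: 5.75
tool_pos: [0.5482, -0.1032, 0.0441]
eef_rot: [-0.0, 0.668, 0.744, -0.001]
ft_force: [0.1, 0.5, 0.5]
grip_width: 0.0355
```

```bash
cat > m.py <<'E'
from h import *
import sys
np.set_printoptions(precision=1,suppress=True)
goto(-28,-77,.044)
n=sys.argv[1]
im=snapshot(n)[:,:,::-1].copy(); cv2.imwrite(sys.argv[2],im)
roi={'side':(175,190,345,300),'top':(195,155,365,300)}[n]
for t in (45,50,55):
  o,c=slabs(n,im,roi,thr=t)
  for px,w,r in o:
    try: L,C=edges(w); C=w2b(C)
    except Exception: continue
    print(t,C[np.argsort(C[:,0])].round(1).tolist(),C.mean(0),[round(float(np.degrees(np.arctan2(l[1],l[0])))-BY,2) for l in L])
E
python3 m.py side pics/side3.png
```

```text
rot [-0.1  0.1 -0. ] shift [-0. -0.  0.] F [0.1 0.5 0.5] t 5.75 pos [ 0.5 -0.1  0. ] board [-21.2 -76.9] 0.035537950288155026
45 [[-167.0, -115.3], [-166.2, -25.0], [-36.0, -24.9], [-35.9, -115.0]] [-101.3  -70. ] [-90.46, 0.13, -89.93, 0.03]
45 [[-172.0, 146.1], [-171.5, 54.6], [-42.1, 54.9], [-41.6, 145.6]] [-106.8  100.3] [-89.69, 0.13, -90.31, -0.21]
45 [[19.7, -90.2], [64.8, 122.7], [132.8, -94.6], [241.6, 95.5]] [114.7   8.3] [-2.25, 60.22, -8.75, 78.03]
50 [[-167.2, -115.3], [-166.4, -24.6], [-35.8, -24.6], [-35.3, -115.4]] [-101.2  -70. ] [-90.46, -0.01, -89.68, -0.03]
50 [[-172.0, 146.6], [-171.7, 54.1], [-41.9, 54.7], [-41.4, 145.8]] [-106.8  100.3] [-89.82, 0.25, -90.33, -0.34]
50 [[19.4, -90.3], [63.9, 123.0], [134.4, -95.9], [242.6, 98.7]] [115.1   8.9] [-2.78, 60.93, -7.75, 78.23]
55 [[-172.3, 147.0], [-172.0, 53.9], [-41.6, 54.4], [-41.1, 146.1]] [-106.7  100.4] [-89.81, 0.21, -90.35, -0.38]
```

Gap is about 5 mm. Push 4 mm more, then back off, lift and swing clear for the top view.

move_arm(deltas=[[[0,0,0,0,-0.002,0,40],[0,0,0,0,-0.0035,0,40],[0,0,0,0,-0.004,0,40],[0,0,0,0,-0.004,0,40],[0,0,0,0,0.005,0,40],[0,0,0,0,0.02,0,40],[0,0,0,0,0.025,-0.02,40],[0,0,0,0,0.025,-0.06,40],[0,0,0,0,0.025,-0.1,40],[0,0,0,0,0.025,-0.15,40],[0,0,0,0,0.025,-0.18,40],[0,0,0,0,0.025,-0.18,40]]])

```text
t: 7.0
tool_pos: [0.5765, -0.1008, 0.2291]
eef_rot: [0.004, 0.668, 0.744, 0.001]
ft_force: [1.0, -0.1, -0.5]
grip_width: 0.035
```

```bash
python3 m.py side pics/side4.png
```

```text
rot [ 0.4  0.2 -0. ] shift [ 0.  -0.   0.2] F [ 1.  -0.1 -0.5] t 7.0 pos [ 0.6 -0.1  0.2] board [  7.1 -77.5] 0.03497821272942655
45 [[-171.1, -115.5], [-170.4, -24.7], [-40.5, -25.1], [-40.4, -114.7]] [-105.6  -70. ] [-90.38, 0.32, -89.93, -0.2]
45 [[-171.9, 146.0], [-171.5, 54.6], [-42.2, 54.9], [-41.2, 145.7]] [-106.7  100.3] [-89.77, 0.13, -90.64, -0.12]
50 [[-171.2, -115.8], [-170.7, -24.3], [-40.3, -114.9], [-40.2, -24.7]] [-105.6  -69.9] [-90.35, 0.4, -90.06, -0.2]
50 [[-172.0, 146.5], [-171.7, 54.3], [-41.8, 54.5], [-41.1, 146.0]] [-106.7  100.3] [-89.82, 0.1, -90.45, -0.22]
55 [[-171.3, -116.0], [-171.1, -24.1], [-40.0, -115.1], [-39.8, -24.5]] [-105.6  -69.9] [-90.14, 0.37, -90.15, -0.2]
55 [[-172.4, 147.0], [-171.9, 54.0], [-41.7, 54.4], [-40.9, 146.3]] [-106.7  100.4] [-89.7, 0.19, -90.52, -0.31]
```

move_arm(deltas=[[[0,0,0,0.6,-0.22,0,40],[0,0,0,0.6,-0.22,0,40],[0,0,0,0.6,-0.22,0,40],[0,0,0,0.6,-0.22,0,40],[0,0,0,0.6,-0.22,0,40],[0,0,0,0.6,-0.22,0,40],[0,0,0,0.6,-0.22,0,40],[0,0,0,0.6,-0.22,0,40],[0,0,0,0.6,-0.22,0,40],[0,0,0,0.6,-0.22,0,40],[0,0,0,0.6,-0.22,0,40],[0,0,0,0.6,-0.22,0,40],[0,0,0,0.6,-0.22,0,40],[0,0,0,0.6,-0.22,0,40],[0,0,0,0.6,-0.22,0,40]]])

```text
t: 8.55
tool_pos: [0.2906, 0.4719, 0.2224]
eef_rot: [0.002, 0.667, 0.745, -0.001]
ft_force: [-0.4, 0.5, 0.3]
grip_width: 0.0355
```

```bash
python3 m.py top pics/top5.png
python3 - <<'E'
import cv2
from h import *
im=cv2.imread('pics/top5.png'); 
w=board(im); 
cv2.imwrite('pics/top5c.png',cv2.resize(im[150:300,190:370],None,fx=4,fy=4,interpolation=cv2.INTER_CUBIC))
E
```

```text
rot [0.1 0.3 0.1] shift [-0.6  0.2  0.2] F [-0.4  0.5  0.3] t 8.55 pos [0.3 0.5 0.2] board [-215.2  522.7] 0.03550370376169805
45 [[-170.0, 59.1], [-167.3, 145.8], [-42.4, 59.8], [-42.0, 147.2]] [-105.4  103. ] [-91.74, 0.28, -90.28, 0.65]
45 [[-166.5, -110.1], [-166.4, -24.3], [-40.8, -110.8], [-40.4, -24.1]] [-103.5  -67.3] [-90.1, -0.31, -90.28, 0.1]
50 [[-169.7, 58.8], [-167.9, 146.5], [-42.0, 147.2], [-42.0, 59.3]] [-105.4  103. ] [-91.2, 0.2, -89.99, 0.3]
50 [[-166.7, -110.6], [-166.4, -24.2], [-40.4, -111.0], [-40.3, -23.9]] [-103.4  -67.4] [-90.16, -0.2, -90.07, 0.16]
55 [[-170.6, 58.3], [-167.7, 146.5], [-42.0, 59.1], [-41.5, 147.8]] [-105.4  102.9] [-91.91, 0.35, -90.27, 0.61]
55 [[-166.9, -23.8], [-166.9, -110.8], [-40.2, -111.3], [-40.0, -23.5]] [-103.5  -67.4] [-89.99, -0.2, -90.11, 0.14]
```

View pics/top5c.png

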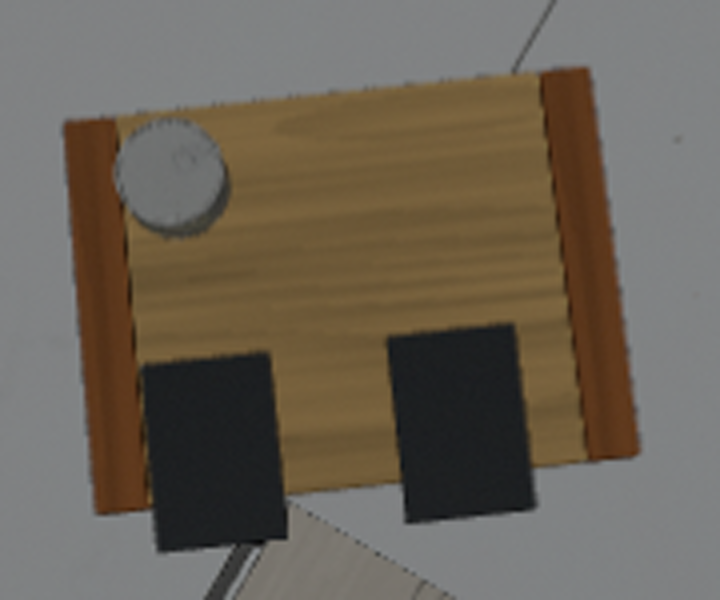

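Top says the gap is about 1.8 mm, side says about 1.0. I'll check the board's yaw in the side view from its far top edge to settle the difference.

Run:
```python
from h import *
for n,f,roi in(('side','pics/side4.png',(170,180,365,310)),('side','pics/side0.png',(170,180,365,310)),('top','pics/top5.png',(195,155,365,300)),('top','pics/top0.png',(195,155,365,300))):
    w=w2b(board(cv2.imread(f),n,roi)*1000)
    for nm,s in(('far',(abs(w[:,0]-140)<8)&(w[:,1]>-170)&(w[:,1]<60)),('left',(abs(w[:,1]-190)<8)&(abs(w[:,0])<110)),('near',(abs(w[:,0]+140)<8)&(w[:,1]>-15)&(w[:,1]<50)),('near_r',(abs(w[:,0]+140)<8)&(w[:,1]>-180)&(w[:,1]<-122))):
        p=w[s]
        if len(p)>20:
            l=cv2.fitLine(p.astype(np.float32),cv2.DIST_HUBER,0,.01,.01).ravel(); print(f,nm,len(p),np.degrees(np.arctan(l[1]/l[0])).round(2),l[2:].round(1))
```

```text
pics/side4.png far 273 89.93 [139.2 -57.9]
pics/side4.png left 208 -0.04 [ -3.6 188.7]
pics/side0.png far 274 89.93 [139.2 -58. ]
pics/side0.png left 207 -0.03 [ -3.1 188.7]
pics/top5.png far 320 -89.93 [138.9 -54.8]
pics/top5.png left 310 -0.01 [ 11.4 188.9]
pics/top5.png near 94 -89.97 [-138.9   17.7]
pics/top5.png near_r 84 89.45 [-139.1 -152.8]
pics/top0.png far 320 -89.96 [138.8 -54.7]
pics/top0.png left 310 0.0 [ -0.8 188.9]
pics/top0.png near 94 -89.91 [-138.9   17.7]
pics/top0.png near_r 84 89.47 [-139.1 -155.6]
```

Board yaw agrees in both views, so the true gap lies between the two readings, about 1.5 mm. Last contact was at TCP board-x ≈ -25.2. I'll return for one final nudge to -26.7.

Run:
```python
from h import *
goto(8,-70,.2)
```

```text
rot [0.08 0.29 0.01] shift [-0.5919  0.2226  0.026 ] F [ 0.2  0.6 -0.9] t 8.6 pos [0.2912 0.4712 0.2227] board [-214.7  522. ] 0.03507420004138759
```

move_arm(deltas=[[[0,0.3,0,-0.592,0.223,0,40],[0,0.3,0,-0.592,0.223,0,40],[0,0.3,0,-0.592,0.223,0,40],[0,0.3,0,-0.592,0.223,0,40],[0,0.3,0,-0.592,0.223,0,40],[0,0.3,0,-0.592,0.223,0,40],[0,0.3,0,-0.592,0.223,0,40],[0,0.3,0,-0.592,0.223,0,40],[0,0.3,0,-0.592,0.223,0,40],[0,0.3,0,-0.592,0.223,0,40],[0,0.3,0,-0.592,0.223,0,40],[0,0.3,0,-0.592,0.223,0,40],[0,0.3,0,-0.592,0.223,0,40],[0,0.3,0,-0.592,0.223,0,40],[0,0.3,0,-0.592,0.223,0,40],[0,0.3,0,-0.592,0.223,0,40],[0,0.3,0,-0.592,0.223,0,40]]])

```text
t: 10.3
tool_pos: [0.5761, -0.0923, 0.2259]
eef_rot: [0.0, 0.667, 0.745, 0.0]
ft_force: [0.5, 0.1, 0.2]
grip_width: 0.0353
```

Run:
```python
from h import *
goto(8,-70,.044)
```

```text
rot [ 0.04 -0.02  0.06] shift [-0.0011  0.0002  0.1819] F [0.5 0.1 0.2] t 10.3 pos [ 0.5761 -0.0923  0.2259] board [  7.7 -69. ] 0.03531107356070835
```

move_arm(deltas=[[[0,0,0,-0.001,0,0.045,40],[0,0,0,-0.001,0,0.09,40],[0,0,0,-0.001,0,0.13,40],[0,0,0,-0.001,0,0.155,40],[0,0,0,-0.001,0,0.17,40],[0,0,0,-0.001,0,0.178,40],[0,0,0,-0.001,0,0.1815,40],[0,0,0,-0.001,0,0.1815,40],[0,0,0,-0.001,0,0.1815,40],[0,0,0,-0.001,0,0.1815,40]]])

```text
t: 11.3
tool_pos: [0.577, -0.0933, 0.0455]
eef_rot: [0.001, 0.667, 0.745, 0.001]
ft_force: [-0.2, -0.1, 0.1]
grip_width: 0.0351
```

Run:
```python
from h import *
goto(-26.7,-70,.044)
```

```text
rot [0.14 0.   0.06] shift [ 0.0002 -0.0352  0.0014] F [-0.2 -0.1  0.1] t 11.3 pos [ 0.577  -0.0933  0.0455] board [  8.5 -70.1] 0.03505819725981935
```

move_arm(deltas=[[[0,0,0,0,-0.01,0.0014,40],[0,0,0,0,-0.02,0.0014,40],[0,0,0,0,-0.028,0.0014,40],[0,0,0,0,-0.032,0.0014,40],[0,0,0,0,-0.033,0.0014,40],[0,0,0,0,-0.034,0.0014,40],[0,0,0,0,-0.0347,0.0014,40],[0,0,0,0,-0.0352,0.0014,40],[0,0,0,0,-0.0352,0.0014,40],[0,0,0,0,-0.0352,0.0014,40]]])

```text
t: 12.3
tool_pos: [0.5425, -0.0972, 0.0441]
eef_rot: [0.001, 0.667, 0.745, 0.001]
ft_force: [1.4, -1.0, 0.2]
grip_width: 0.0355
```

```bash
python3 m.py side pics/side6.png | grep -v '\[.*\[ *[0-9][0-9.]*, -9'; python3 -c "
from h import *
goto(-26.7,-70,.044)"
```

```text
rot [0.2 0.  0.1] shift [-0. -0.  0.] F [ 1.4 -1.   0.2] t 12.3 pos [ 0.5 -0.1  0. ] board [-26.2 -70.3] 0.035496370112673606
45 [[-171.8, -115.6], [-171.4, -25.2], [-40.8, -114.7], [-40.5, -24.9]] [-106.1  -70.1] [-90.25, 0.39, -90.22, 0.14]
45 [[-171.8, 145.9], [-171.5, 54.6], [-42.2, 55.0], [-41.5, 145.5]] [-106.7  100.2] [-89.77, 0.18, -90.44, -0.18]
50 [[-172.0, 146.4], [-171.7, 54.2], [-42.0, 54.7], [-41.2, 145.8]] [-106.7  100.3] [-89.82, 0.2, -90.53, -0.26]
50 [[13.0, -84.3], [57.9, 130.4], [139.9, -87.8], [232.4, 112.0]] [110.8  17.6] [-1.57, 65.15, -6.04, 78.21]
55 [[-172.2, 146.8], [-172.0, 54.1], [-41.7, 54.3], [-41.0, 146.2]] [-106.7  100.4] [-89.85, 0.09, -90.44, -0.28]
rot [0.18 0.02 0.06] shift [ 0.0003 -0.0004  0.0001] F [ 1.4 -0.6  1.3] t 12.35 pos [ 0.5424 -0.0972  0.0441] board [-26.3 -70.3] 0.03521596527841152
```

It moved about 0.5 mm. One more 0.8 mm, then retreat and swing clear for the final check.

move_arm(deltas=[[[0,0,0,0,-0.0005,0,40],[0,0,0,0,-0.0009,0,40],[0,0,0,0,-0.0009,0,40],[0,0,0,0,-0.0009,0,40],[0,0,0,0,0.005,0,40],[0,0,0,0,0.02,0,40],[0,0,0,0,0.03,-0.02,40],[0,0,0,0,0.03,-0.06,40],[0,0,0,0,0.03,-0.1,40],[0,0,0,0,0.03,-0.15,40],[0,0,0,0,0.03,-0.18,40],[0,0,0,0,0.03,-0.18,40]]])

```text
t: 13.55
tool_pos: [0.5744, -0.0944, 0.2291]
eef_rot: [0.005, 0.667, 0.745, 0.003]
ft_force: [0.5, -0.5, -0.6]
grip_width: 0.0351
```

move_arm(deltas=[[[0,0,0,0.6,-0.22,0,40],[0,0,0,0.6,-0.22,0,40],[0,0,0,0.6,-0.22,0,40],[0,0,0,0.6,-0.22,0,40],[0,0,0,0.6,-0.22,0,40],[0,0,0,0.6,-0.22,0,40],[0,0,0,0.6,-0.22,0,40],[0,0,0,0.6,-0.22,0,40],[0,0,0,0.6,-0.22,0,40],[0,0,0,0.6,-0.22,0,40],[0,0,0,0.6,-0.22,0,40],[0,0,0,0.6,-0.22,0,40],[0,0,0,0.6,-0.22,0,40],[0,0,0,0.6,-0.22,0,40],[0,0,0,0.6,-0.22,0,40],[0,0,0,0.6,-0.22,0,40]]])

```text
t: 15.15
tool_pos: [0.2903, 0.4765, 0.2241]
eef_rot: [0.005, 0.668, 0.745, 0.002]
ft_force: [0.1, 0.7, 0.5]
grip_width: 0.0352
```

```bash
python3 m.py top pics/top7.png;python3 m.py side pics/side7.png; python3 -c "
import cv2
im=cv2.imread('pics/side7.png');cv2.imwrite('pics/side7c.png',cv2.resize(im[170:340,170:400],None,fx=3,fy=3))"
```

```text
rot [0.6 0.3 0. ] shift [-0.6  0.2  0.2] F [0.1 0.7 0.5] t 15.15 pos [0.3 0.5 0.2] board [-215.   527.3] 0.03515635245245233
45 [[-169.9, 59.0], [-167.3, 145.7], [-42.3, 59.9], [-42.1, 147.2]] [-105.4  103. ] [-91.72, 0.38, -90.13, 0.69]
45 [[-168.3, -24.4], [-168.2, -110.2], [-42.3, -24.1], [-42.1, -110.6]] [-105.2  -67.3] [-89.9, -0.19, -89.91, 0.14]
50 [[-169.7, 58.8], [-167.9, 146.3], [-42.0, 147.3], [-42.0, 59.3]] [-105.4  102.9] [-91.21, 0.2, -90.0, 0.46]
50 [[-168.4, -24.2], [-168.3, -110.7], [-42.1, -23.9], [-42.0, -111.1]] [-105.2  -67.5] [-89.91, -0.15, -89.95, 0.16]
55 [[-170.6, 58.4], [-167.8, 146.6], [-41.9, 59.1], [-41.6, 147.8]] [-105.5  103. ] [-91.78, 0.3, -90.16, 0.52]
55 [[-168.7, -23.9], [-168.6, -110.9], [-41.6, -23.5], [-41.6, -111.3]] [-105.1  -67.4] [-89.92, -0.18, -89.96, 0.17]
rot [ 0.6  0.2 -0. ] shift [-0.6  0.2  0.2] F [-0.6  0.4  0.8] t 15.2 pos [0.3 0.5 0.2] board [-214.7  527.3] 0.03509872009118655
45 [[-172.9, -25.0], [-172.4, -115.7], [-42.4, -25.0], [-42.1, -114.7]] [-107.4  -70.1] [-89.71, 0.46, -89.82, -0.01]
45 [[-171.9, 146.1], [-171.6, 54.6], [-42.1, 54.8], [-41.5, 145.6]] [-106.8  100.3] [-89.8, 0.07, -90.39, -0.22]
50 [[-173.0, -24.6], [-172.6, -116.2], [-42.1, -24.7], [-41.8, -114.8]] [-107.4  -70.1] [-89.74, 0.6, -89.81, -0.02]
50 [[-172.0, 146.7], [-171.8, 54.4], [-41.9, 54.3], [-41.1, 145.9]] [-106.7  100.3] [-89.86, -0.03, -90.51, -0.34]
55 [[-173.3, -24.3], [-172.8, -116.0], [-41.8, -24.6], [-41.6, -115.2]] [-107.3  -70. ] [-89.74, 0.36, -89.87, -0.09]
55 [[-172.4, 147.1], [-171.9, 54.1], [-41.6, 54.2], [-40.9, 146.2]] [-106.7  100.4] [-89.69, 0.06, -90.4, -0.37]
```

View pics/side7c.png

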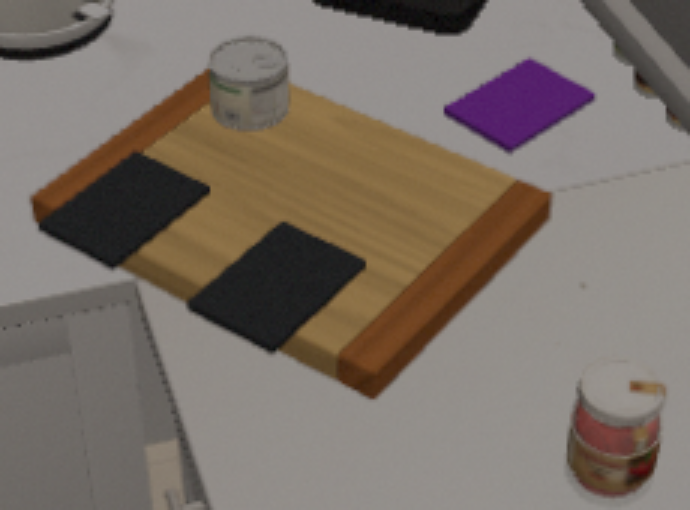

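Top and side disagree only within ±0.7 mm about level, the slate is square within 0.3°, and everything else is unmoved. Handing in.

```bash
python3 -c "
from plant import order
print(order.hand_in())"
```

```text
the job is handed in; nothing more can be done
None
```

I slid the second slate toward the near edge with the part-closed fingertips behind its back edge. It now hangs out about 30 mm, like the first, and I handed the job in at about 15 s with the arm clear.

- **Front edges:** judged by the slate centres, the top camera puts the slid slate 0.2 mm short of the first and the side camera puts it 0.6 mm past. The two views disagree by about 0.8 mm, which is within the 2 mm calibration. I took the slates as level.
- **Squareness:** most edge fits put it within 0.3° of the board; one side-view line read up to 0.6°.
- **Side clearance:** its right edge is about 75 mm inside the board's right end.
- **Everything else:** the first slate measured the same before and after the push. The tin, jam jar and purple slab look unmoved in the pictures. I did not re-check the salt shaker after the push, though the fingertips passed about 0.13 m above it.
- **Corrections:** the first push stopped short on purpose. I then closed the gap in four small nudges, going back once after a top-view check showed about 1.8 mm still to go.

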